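Fit the upper tier onto the counter stand

ROBOT

A 7-joint arm with a two-finger parallel gripper is mounted at the origin on a cart in front of the work surface, level with it; the furniture and walls round the work are solid. World frame = base frame: x ahead of the robot, y to its left, z up, the work surface at z = 0. Lengths are in m, angles in rad, forces in N, time in s.
With the tool pointing down it reaches from about 0.4 to 0.85 m from the base axis. Payload 4.5 kg.
Tool frame: the origin (TCP) lies between the finger pads; the fingertips stand 11 mm ahead of it and the grasp point (between the pads) lies 8 mm behind it (r.tip_reach is the distance from the TCP to the fingertips, in m); x points along the fingers, y is the direction in which the jaws open and shut, and the axes are right-handed (so a half turn about x gives the same grasp; the last joint's range is limited). The gripper opens to 88 mm and grips with 3 to 60 N. Pads are 18 mm wide; open, the fingers measure 123 mm over their backs; the gripper's body (75 mm by 187 mm) begins 45 mm behind the grasp point.
Start: joints at [-1.139, 0.689, -0.195, 1.565, 0.157, 0.902, -0.215], TCP at [0.242, 0.576, 0.25] pointing down, gripper open.
Joint ranges: [-3.01, 3.01], [-0.46, 2.08], [-1.47, 1.51], [0.13, 2.56], [-1, 4.14], [0.04, 2.09], [-2.66, 2.66]. Speed limits (rad/s): [2.57, 2.57, 3.14, 3.14, 3.14, 3.14, 3.14].

INTERFACE

Orientations are given as a unit quaternion [x, y, z, w].
In Python, from plant import r gives the robot as it stands.
- The arm moves only by the tool drive_tool, never from a script. Its argument "deltas" is a list of rows, each a list of 3 entries, a list of its own where there are three numbers: the turn, a rotation vector about the tool's x, y, z in degrees, then the shift along the tool's x, y, z in cm, then the finger opening in cm, from 0 to 8.81. A call has 1 to 12 rows; each row shifts and turns the commanded pose from where the row before left it, along the tool's axes as they then stand; what a row does not reach is not made up. A row lasts 1/12 s, in which the tool goes at most 41.7 mm and 7.16 degrees, less where a joint would pass 70% of its speed; a pose out of reach is approached as far as the arm can. A call is refused whole if a number of a shift passes 4.17 or a number of a turn 7.16, either way. A call with a gripper value outside its range is refused whole. The fingers move at their own pace and stop on an object; "force" is the grip in N (left out, the last holds). Time passes only in rows, so rows that do not move let the fingers close. It gives the time, the measured TCP pose, the force and the opening at its end, in the units of the state.
- r.get_state(): the state, without advancing time (a new reading comes with each control period).
- r.snapshot(name): name is "side" or "top"; returns a dict with "color" (400x640x3 uint8, red, green, blue), "fov_y" (degrees; the focal length in pixels is half the picture's height over the tangent of half this angle, whatever the lens; pixels are square), "cx", "cy" (the principal point, pixels), "extrinsics" (4x4, takes a point from world to camera coordinates). Camera axes: x right, y up, looking along -z (the intrinsics and any distortion apply to the point x, -y, -z); pixel columns grow to the right and rows downward; lengths in m; the calibration is good to about 2 mm. A picture is of the moment at which its call begins. There is no depth.
- r.finish_job(): hands the job in, once; it reports no verdict.
The state is a dict: "clock": time; "q": joint angles; "qd": joint speeds; "joint_torque": joint torques, N m; "tool_pos": TCP position; "eef_rot": TCP orientation; "contact_force": force on the tool from outside, world axes, zero at the start; "moment": the same for the moment, N m; "opening": opening from 0.0 (shut) to 1.0 (fully open).
Only numpy, scipy, OpenCV 4.12 (cv2) and the standard library are available. Lean on these libraries where they do the work, as an engineer would, in place of code of your own. Each camera call takes 0.05 s, during which the arm holds its last target. There are 200 camera calls.

TASK

Build up the two-storey display stand on the counter: take the light wooden board with the four corner holes by its handle and lower it onto the stand, so that every post comes up through its own hole and the board lies flat on the rails above the jam jars. Set it down while holding it, do not drop it on, then let go. Leave the dark board without holes where it lies.

Things in the scene. Friction and masses are not known exactly. Their poses are not given: they have to be found in the camera images.
- tier: the board to fit: light wood, 180 (x) x 140 (y) x 12 mm, with a round through hole of 34 mm diameter near each corner, centred at x = +-66, y = +-46 mm; lies loose and flat on the worktop, 0.25 to 0.5 kg. Its origin is the centre of its underside, z up
- tier_grip (a point): point to grip on the light board's handle, an upright steel plate in the board's middle, 50 mm long (x), 14 mm thick (y: pinch along y), from 12 to 82 mm above the board's underside. This point is on the plate's centre line, 52 mm above the underside. Axes as the board's. Board and stand look the same after a half turn: either way round is right
- stand_seat (a point): the stand, fixed: light wood base 200 (x) x 160 (y) mm with two jam jars on it, four posts at x = +-66, y = +-46 mm from this point, joined in pairs by two rails along y at x = +-66. This point: the stand's centre at the rails' top, 80 mm above the worktop, where the board's underside comes to rest. Brass post ends rise 45 mm above it, tapering from 16 to 4 mm diameter. x along its long side, z up
- board_grip (a point): the bystander: a dark wood board of the same size with the same steel handle, but without holes; must stay where it is. This point is on its handle, 52 mm above its underside; axes as for the light board

How it is judged:
On the way:
1. the light board, held in the gripper, is over the posts with its underside less than 25 mm above the rails (z of tier in the frame of stand_seat between -0.005 and 0.025 m and horizontal distance between tier and stand_seat below 0.02 m and contact force between the fingers and tier above 1 N), for 0.05 s.
At the end, for the whole second after the job is handed in: The light board rests flat (4 degrees) on the stand's rails, all four posts through its holes: underside within 6 mm of the rails, centre within 15 mm of the stand's, long sides aligned within 14 degrees either way round, at rest. The dark board is within 30 mm of its start (horizontal distance between tier and stand_seat below 0.015 m and z of tier in the frame of stand_seat between -0.006 and 0.006 m and angle between tier's own z axis and vertical below 0.07 rad and angle between the x axis of tier and the x axis of stand_seat, either way round below 0.25 rad and linear speed of tier below 0.02 m/s and distance of board_grip from where it was at the start of the episode below 0.03 m); the robot touches nothing.
It fails at once if the dark board is moved by more than 30 mm (distance of board_grip from where it was at the start of the episode above 0.03 m).
It also fails if it takes over 42 s, if anything falls off the work surface, if the arm or the gripper's body presses on something with over 40 N, if the wrist force passes 120 N, or if a joint passes its speed limit or range.

## Working session

There is one attempt and no reset: what is moved stays moved. The work goes in short steps, Python scripts to look and compute and a tool call to move; the robot and the scene stay as the last step left them, time stands still between calls to the robot, and variables do not carry over. Pictures are saved under pics/ and viewed, about 8 in all and at most 12, crops included, and the job is handed in when it is done.

Besides the shell and the picture viewer there is one more tool, called in YAML: its name, and indented under it one key for each argument. drive_tool: Moves the arm, as the interface text tells. Its arguments: {"type":"object","properties":{"deltas":{"type":"array","items":{"type":"array"}},"force":{"type":"number"}},"required":["deltas"]}

```bash
mkdir -p pics; ls; python3 - <<'E'
from plant import r
import cv2,numpy as np
for n in("top","side"):
    s=r.snapshot(n); cv2.imwrite(f"pics/{n}0.png",s["color"][:,:,::-1]); print(n,s["fov_y"],s["cx"],s["cy"],[k for k in s]);print(np.round(s["extrinsics"],4).tolist())
print(r.get_state())
E
```

```text
pics
top 55.205404724326634 321.5803993401763 192.75662997235148 ['color', 'fov_y', 'cx', 'cy', 'extrinsics']
[[0.0196, -0.9997, -0.0129, -0.0375], [0.998, 0.0188, 0.0607, -0.4947], [-0.0605, -0.014, 0.9981, -1.0836], [0.0, 0.0, 0.0, 1.0]]
side 42.36863905377341 336.1037068539258 203.5261110987185 ['color', 'fov_y', 'cx', 'cy', 'extrinsics']
[[0.9991, 0.0416, 0.0002, -0.4834], [-0.0151, 0.3603, 0.9327, -0.0712], [0.0387, -0.9319, 0.3606, -1.2791], [0.0, 0.0, 0.0, 1.0]]
{'clock': 0.1, 'q': array([-1.1392245 ,  0.68989305, -0.19454436,  1.56620542,  0.1573297 ,
        0.90251055, -0.21509034]), 'qd': array([ 0.0019804 , -0.00174971, -0.0011259 , -0.00535152,  0.0011238 ,
        0.0001805 ,  0.00043837]), 'joint_torque': array([-4.62974815e-03, -5.28494024e+01, -1.27249941e+00, -1.53835845e+01,
       -5.27085748e-02,  1.90262435e-03,  3.76587866e-05]), 'tool_pos': array([0.24192949, 0.57569697, 0.24900448]), 'eef_rot': array([ 0.13909812,  0.69324476, -0.14023592,  0.69310699]), 'contact_force': array([ 0.31831731, -0.54702204,  0.08789685]), 'moment': array([ 0.02825168,  0.03537089, -0.01217391]), 'opening': 1.0008349336711868}
```

View pics/top0.png

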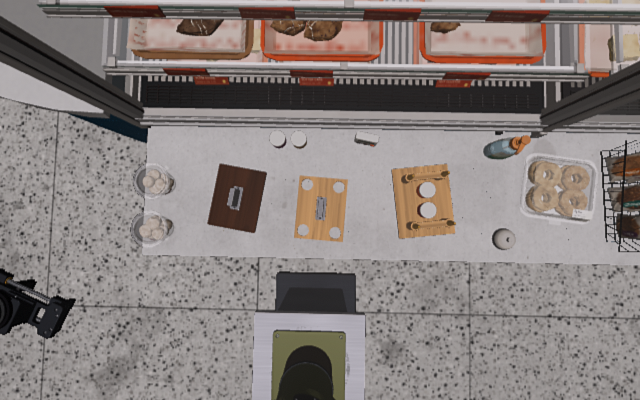

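View pics/side0.png

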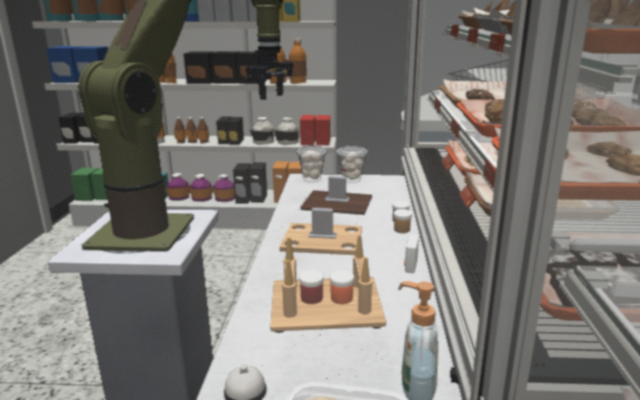

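The top view shows the dark board at about (237,198), the light board at (321,209) and the stand at (423,202). In the side view they are at (338,200), (322,237) and (327,290). I'll enlarge the light board and the stand in both views.

```bash
python3 - <<'E'
import cv2
a=cv2.imread("pics/top0.png")[155:250,285:465]; cv2.imwrite("pics/topc.png",cv2.resize(a,None,fx=4.4,fy=4.4,interpolation=cv2.INTER_CUBIC))
a=cv2.imread("pics/side0.png")[195:335,260:395]; cv2.imwrite("pics/sidec.png",cv2.resize(a,None,fx=4.2,fy=4.2,interpolation=cv2.INTER_CUBIC))
E
```

```text
(no output)
```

View pics/topc.png

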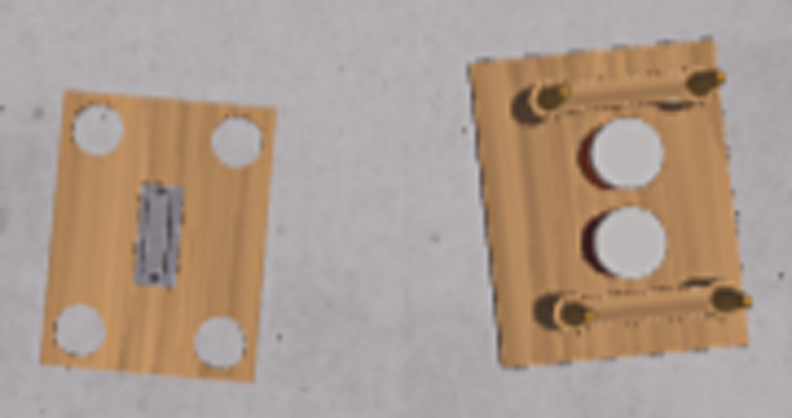

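View pics/sidec.png

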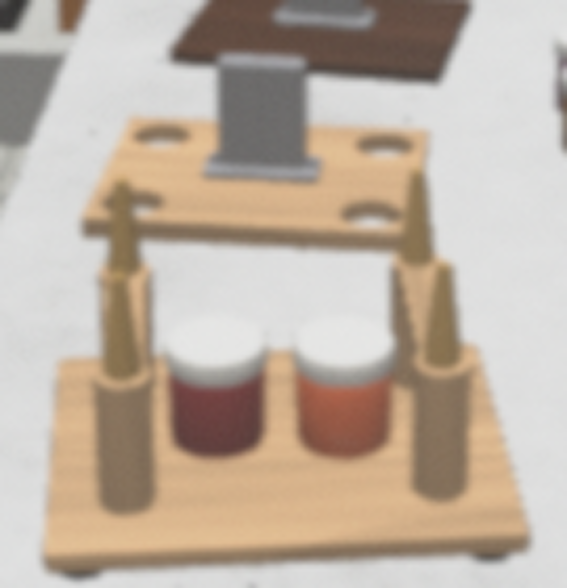

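```bash
cat > h.py <<'E'
import numpy as np
from plant import r
from scipy.optimize import least_squares
def proj(s,P):
    E=np.array(s["extrinsics"]); f=200/np.tan(np.radians(s["fov_y"]/2))
    c=np.c_[P,np.ones(len(P))]@E.T
    return np.c_[s["cx"]-f*c[:,0]/c[:,2], s["cy"]+f*c[:,1]/c[:,2]]
def place(p,L):
    c,n=np.cos(p[2]),np.sin(p[2]); L=np.array(L,float)
    return np.c_[p[0]+c*L[:,0]-n*L[:,1],p[1]+n*L[:,0]+c*L[:,1],L[:,2]]
def fit(obs,p0):  # obs: list of (snap,local pts,pixels)
    f=lambda p:np.concatenate([(proj(s,place(p,L))-px).ravel() for s,L,px in obs])
    o=least_squares(f,p0,loss="soft_l1"); return o.x,[np.round((proj(s,place(o.x,L))-px),1).tolist() for s,L,px in obs]
E
python3 - <<'E'
from h import *
T=r.snapshot("top");S=r.snapshot("side")
t=lambda a:(np.array(a)+.5)/4.4-.5+[285,155]
s=lambda a:(np.array(a)+.5)/4.2-.5+[260,195]
q=[[66,46],[66,-46],[-66,46],[-66,-46]]
z=lambda q,h:[[a,b,h/1] for a,b in q]
mm=lambda q,h:np.array([[a,b,h] for a,b in q])/1000
c=[[90,70],[90,-70],[-90,70],[-90,-70]]
T1=(T,mm(q,12),t([[98,129],[237,140],[80,330],[220,342]]))
T2=(T,mm(c,12),t([[66,91],[275,106],[41,365],[254,381]]))
S1=(S,mm(q,12),s([[384,145],[370,213],[161,135],[135,203]]))
S2=(S,mm(c,12),s([[428,132],[411,236],[132,120],[84,220]]))
S3=(S,mm([[25,0],[-25,0]],82),s([[305,62],[222,57]]))
for o in([T1,T2],[S1,S2],[S3,S1],[T1,T2,S1,S2,S3]): print("tier",*fit(o,[.5,0,0]))
A=(T,mm(q,125),t([[563,91],[722,73],[588,315],[747,300]]))
B=(S,mm(q,125),s([[416,172],[444,263],[122,182],[121,275]]))
C=(S,mm(q,80),s([[414,262],[441,364],[125,268],[124,375]]))
for o in([A],[B],[C],[A,B,C]): print("stand",*fit(o,[.5,-.2,0]))
E
```

```text
tier [ 0.45158902 -0.02627724 -0.06184326] [[[-0.2, -0.0], [0.0, 0.0], [0.0, 0.1], [0.2, -0.0]], [[-0.5, -0.3], [0.3, 0.1], [-0.2, -0.2], [0.2, 0.2]]]
tier [ 0.45180133 -0.02868372 -0.0652953 ] [[[0.3, 0.1], [0.4, 0.2], [0.3, 0.2], [-0.5, -0.1]], [[0.2, -0.3], [0.4, -0.1], [-0.5, -0.5], [-0.7, -0.1]]]
tier [ 0.45179864 -0.02838073 -0.06066508] [[[0.3, -0.4], [-1.2, -0.0]], [[0.2, 0.0], [0.5, 0.1], [0.2, 0.2], [-0.4, -0.1]]]
tier [ 0.45175293 -0.02688243 -0.06346911] [[[0.0, -0.1], [0.3, 0.0], [0.2, -0.0], [0.4, -0.0]], [[-0.2, -0.4], [0.6, 0.1], [-0.0, -0.3], [0.4, 0.2]], [[0.2, -0.2], [0.4, -0.2], [0.3, -0.1], [-0.4, -0.4]], [[0.1, -0.6], [0.5, -0.5], [-0.5, -0.7], [-0.6, -0.4]], [[0.3, -0.6], [-1.1, -0.3]]]
stand [ 0.47860025 -0.31738103  0.11550622] [[[0.2, -0.2], [-0.4, 0.4], [0.2, -0.1], [-0.1, -0.1]]]
stand [ 0.4781269  -0.32059146  0.12484001] [[[0.4, -0.6], [0.5, 0.2], [-0.5, -0.5], [-0.4, 0.3]]]
stand [ 0.47790473 -0.32081374  0.11507488] [[[0.7, -0.2], [0.3, -0.3], [-0.3, 0.7], [-0.6, -0.2]]]
stand [ 0.47807866 -0.31890468  0.11886386] [[[0.7, 0.1], [0.1, 0.6], [0.9, 0.2], [0.6, 0.0]], [[0.6, -0.9], [0.3, -0.1], [-0.2, -1.0], [-0.5, -0.2]], [[0.6, -0.8], [0.5, -1.0], [-0.2, 0.3], [-0.3, -0.6]]]
```

```bash
cat >> h.py <<'E'
from scipy.spatial.transform import Rotation as Ro
def need(x,y,z,yaw):
    """turn (deg, tool axes) and shift (cm, present tool axes / tool axes after the turn) to the goal; tool x down, y along jaw yaw"""
    st=r.get_state(); R=Ro.from_quat(st["eef_rot"]); d=np.array([x,y,z])-st["tool_pos"]
    best=None
    for k in(0,np.pi):
        Y=np.array([-np.sin(yaw+k),np.cos(yaw+k),0]); X=np.array([0,0,-1.]); G=Ro.from_matrix(np.c_[X,Y,np.cross(X,Y)])
        v=(R.inv()*G).as_rotvec(degrees=True)
        if best is None or np.linalg.norm(v)<np.linalg.norm(best[0]): best=(v,G)
    print("turn",best[0].round(2),"shift before",(R.inv().apply(d)*100).round(2),"after",(best[1].inv().apply(d)*100).round(2))
    print("t",st["clock"],"pos",st["tool_pos"].round(4),"F",st["contact_force"].round(1),"open",round(st["opening"],3),"q",st["q"].round(2))
E
python3 -c "
from h import *
need(.4517,-.027,.20,-.0625)"
```

```text
turn [-1.921e+01 -1.000e-02  6.000e-02] shift before [  4.98 -47.45  42.68] after [  4.92 -58.86  24.7 ]
t 0.2 pos [0.242  0.5759 0.2492] F [ 0.7  0.1 -0.6] open 0.997 q [-1.14  0.69 -0.19  1.57  0.16  0.9  -0.22]
```

drive_tool:
  deltas:
    - [[-4.8,0,0],[0,0,0],8.8]
    - [[-4.8,0,0],[0,0,0],8.8]
    - [[-4.8,0,0],[0,0,0],8.8]
    - [[-4.8,0,0],[0,0,0],8.8]
    - [[0,0,0],[0.2,-2.9,1.2],8.8]
    - [[0,0,0],[0.2,-2.9,1.2],8.8]
    - [[0,0,0],[0.2,-2.9,1.2],8.8]
    - [[0,0,0],[0.2,-2.9,1.2],8.8]
    - [[0,0,0],[0.2,-2.9,1.2],8.8]
    - [[0,0,0],[0.2,-2.9,1.2],8.8]
    - [[0,0,0],[0.2,-2.9,1.2],8.8]
    - [[0,0,0],[0.2,-2.9,1.2],8.8]

```text
clock: 1.2
tool_pos: [0.3237, 0.3372, 0.2337]
eef_rot: [0.022, 0.707, -0.022, 0.707]
contact_force: [0.3, -0.4, 0.1]
opening: 1.003
```

drive_tool:
  deltas:
    - [[0,0,0],[0.2,-2.9,1.2],8.8]
    - [[0,0,0],[0.2,-2.9,1.2],8.8]
    - [[0,0,0],[0.2,-2.9,1.2],8.8]
    - [[0,0,0],[0.2,-2.9,1.2],8.8]
    - [[0,0,0],[0.2,-2.9,1.2],8.8]
    - [[0,0,0],[0.2,-2.9,1.2],8.8]
    - [[0,0,0],[0.2,-2.9,1.2],8.8]
    - [[0,0,0],[0.2,-2.9,1.2],8.8]
    - [[0,0,0],[0.2,-2.9,1.2],8.8]
    - [[0,0,0],[0.2,-2.9,1.2],8.8]
    - [[0,0,0],[0.2,-2.9,1.2],8.8]
    - [[0,0,0],[0,0,0],8.8]

```text
clock: 2.2
tool_pos: [0.4363, 0.0052, 0.2111]
eef_rot: [0.025, 0.707, -0.027, 0.707]
contact_force: [-0.4, 0.3, 0.1]
opening: 1.001
```

```bash
python3 -c "
from h import *
need(.4517,-.027,.20,-.0625)"
```

```text
turn [-0.63 -0.01  0.21] shift before [ 1.12 -3.1   1.77] after [ 1.11 -3.12  1.74]
t 2.2 pos [0.4363 0.0052 0.2111] F [-0.4  0.3  0.1] open 1.001 q [ 0.11  0.54 -0.35  2.15  0.38  0.52  0.97]
```

drive_tool:
  deltas:
    - [[-0.6,0,0.2],[0.4,-1.0,0.6],8.8]
    - [[0,0,0],[0.4,-1.0,0.6],8.8]
    - [[0,0,0],[0.3,-1.1,0.6],8.8]
    - [[0,0,0],[0,0,0],8.8]
    - [[0,0,0],[0,0,0],8.8]

```text
clock: 2.62
tool_pos: [0.4514, -0.0201, 0.2004]
eef_rot: [0.02, 0.707, -0.018, 0.707]
contact_force: [-0.3, 0.2, 0.3]
opening: 0.997
```

```bash
python3 -c "
from h import *
need(.4517,-.027,.044,-.0625)"
```

```text
turn [ 0.52 -0.03 -0.2 ] shift before [15.64 -0.74  0.07] after [15.64 -0.68  0.07]
t 2.6167 pos [ 0.4514 -0.0201  0.2004] F [-0.3  0.2  0.3] open 0.997 q [ 0.18  0.57 -0.36  2.12  0.39  0.52  1.04]
```

drive_tool:
  deltas:
    - [[0.5,0,-0.2],[1.5,-0.7,0],8.8]
    - [[0,0,0],[1.5,0,0],8.8]
    - [[0,0,0],[1.5,0,0],8.8]
    - [[0,0,0],[1.5,0,0],8.8]
    - [[0,0,0],[1.5,0,0],8.8]
    - [[0,0,0],[1.5,0,0],8.8]
    - [[0,0,0],[0.5,0,0],8.8]
    - [[0,0,0],[0,0,0],8.8]
    - [[0,0,0],[0,0,0],8.8]

```text
clock: 3.37
tool_pos: [0.4511, -0.0262, 0.1059]
eef_rot: [0.021, 0.707, -0.021, 0.707]
contact_force: [-0.8, -0.4, -0.4]
opening: 0.999
```

```bash
python3 - <<'E'
from h import *
import cv2
need(.4517,-.027,.044,-.0625)
a=r.snapshot("side")["color"][130:330,230:420,::-1]; cv2.imwrite("pics/s1.png",cv2.resize(a,None,fx=3,fy=3,interpolation=cv2.INTER_CUBIC))
E
```

```text
turn [ 0.15 -0.   -0.01] shift before [ 6.19 -0.08  0.07] after [ 6.19 -0.08  0.07]
t 3.3667 pos [ 0.4511 -0.0262  0.1059] F [-0.8 -0.4 -0.4] open 0.999 q [ 0.06  0.75 -0.17  2.2   0.53  0.24  0.93]
```

View pics/s1.png

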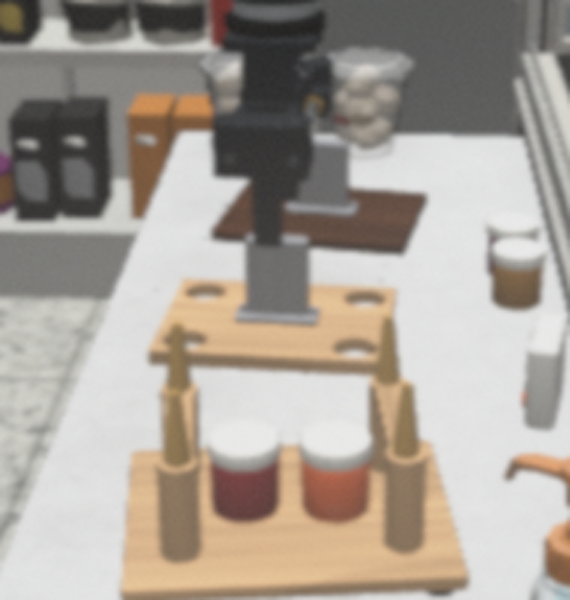

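The handle stands at about (279,280) in the crop, between the open fingers. The near finger is at (268,215), and the dark board is untouched behind. I'll descend and grip.

drive_tool:
  deltas:
    - [[0.1,0,0],[1.0,-0.1,0.1],8.8]
    - [[0,0,0],[1.0,0,0],8.8]
    - [[0,0,0],[1.0,0,0],8.8]
    - [[0,0,0],[1.0,0,0],8.8]
    - [[0,0,0],[1.0,0,0],8.8]
    - [[0,0,0],[1.0,0,0],8.8]
    - [[0,0,0],[0.2,0,0],8.8]
    - [[0,0,0],[0,0,0],8.8]
    - [[0,0,0],[0,0,0],8.8]
    - [[0,0,0],[0,0,0],8.8]

```text
clock: 4.25
tool_pos: [0.4524, -0.0279, 0.0444]
eef_rot: [0.022, 0.706, -0.022, 0.707]
contact_force: [0.6, 0.2, 0.2]
opening: 0.999
```

```bash
python3 - <<'E'
from h import *
need(.4517,-.027,.044,-.0625)
S=r.snapshot("side")
print(proj(S,np.array([[.4517,-.027,.105],[.4517,-.08,.105],[.4517,-.027,.082],[.4517,-.08,.044]])))
E
```

```text
turn [-0.02  0.07 -0.02] shift before [ 0.04  0.08 -0.08] after [ 0.04  0.08 -0.08]
t 4.25 pos [ 0.4524 -0.0279  0.0444] F [0.6 0.2 0.2] open 0.999 q [-0.02  0.88 -0.04  2.21  0.6   0.05  0.87]
[[321.80747374 199.13185029]
 [320.203576   207.51866937]
 [321.9041203  208.33473472]
 [320.49783657 232.5124788 ]]
```

drive_tool:
  deltas:
    - [[0,0,0],[0,0,0],4]
    - [[0,0,0],[0,0,0],2]
    - [[0,0,0],[0,0,0],0.5]
    - [[0,0,0],[0,0,0],0.5]
    - [[0,0,0],[0,0,0],0.5]
    - [[0,0,0],[0,0,0],0.5]
    - [[0,0,0],[0,0,0],0.5]
    - [[0,0,0],[0,0,0],0.5]
    - [[0,0,0],[0,0,0],0.5]
  force: 45

```text
clock: 5.05
tool_pos: [0.452, -0.0279, 0.0436]
eef_rot: [0.022, 0.707, -0.022, 0.707]
contact_force: [0.1, 0.7, 0.2]
opening: 0.347
```

drive_tool:
  deltas:
    - [[0,0,0],[-1,0,0],0.5]
    - [[0,0,0],[-1.5,0,0],0.5]
    - [[0,0,0],[-1.5,0,0],0.5]
    - [[0,0,0],[-1.5,0,0],0.5]
    - [[0,0,0],[-1.5,0,0],0.5]
    - [[0,0,0],[0,0,0],0.5]
    - [[0,0,0],[0,0,0],0.5]

```text
clock: 5.63
tool_pos: [0.4521, -0.028, 0.1136]
eef_rot: [0.022, 0.706, -0.022, 0.707]
contact_force: [0.1, -0.1, -4.7]
opening: 0.156
```

```bash
python3 - <<'E'
from h import *
import cv2
need(.4783,-.319,.21,.118)
a=r.snapshot("side")["color"][130:330,230:420,::-1]; cv2.imwrite("pics/s2.png",cv2.resize(a,None,fx=3,fy=3,interpolation=cv2.INTER_CUBIC))
E
```

```text
turn [-10.38   0.04  -0.02] shift before [ -9.65 -28.87   4.46] after [ -9.64 -29.2   -0.82]
t 5.6333 pos [ 0.4521 -0.028   0.1136] F [ 0.1 -0.1 -4.7] open 0.156 q [ 0.09  0.73 -0.21  2.19  0.55  0.27  0.91]
```

View pics/s2.png

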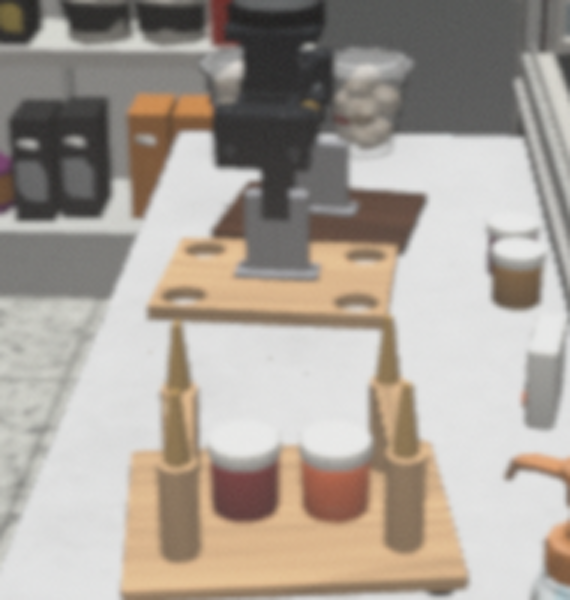

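The board is up and level, but the fingers were still closing when the lift began. They hold the plate near its top, with the fingertip at about (275,218) and the plate top at 188. I'll measure how high the board hangs.

```bash
python3 - <<'E'
from h import *
S=r.snapshot("side")
px=(np.array([[364,256],[356,302],[205,248],[184,295],[398,245],[388,312],[181,240],[150,306]])+.5)/3-.5+[230,130]
L=np.array([[66,46],[66,-46],[-66,46],[-66,-46],[90,70],[90,-70],[-90,70],[-90,-70]])/1000
def f(p):
    P=np.c_[L,np.zeros(8)]@Ro.from_rotvec([p[4],p[5],0]).as_matrix().T
    Q=place(p,P); Q[:,2]+=p[3]; return (proj(S,Q)-px).ravel()
o=least_squares(lambda p:f([*p,0,0]),[.45,-.03,-.06,.06]); print(o.x.round(4),f([*o.x,0,0]).round(1)); print("TCP-underside",r.get_state()["tool_pos"][2]-(o.x[3]-.012), r.get_state()["contact_force"])
E
```

```text
[ 0.452  -0.0203 -0.0495  0.0468] [ 0.3 -0.3  0.4 -0.4 -0.   0.5  0.6 -0.2 -0.8  0.  -0.2  1.1  0.  -0.8
 -0.4  0. ]
TCP-underside 0.07793325352497843 [-0.36894205  0.55565481 -4.79118416]
```

The grip is high, with the TCP about 70–75 mm above the underside instead of 44. I'll set the board back down and regrip lower.

drive_tool:
  deltas:
    - [[0,0,0],[1,0,0],0.5]
    - [[0,0,0],[1,0,0],0.5]
    - [[0,0,0],[0.6,0,0],0.5]
    - [[0,0,0],[0.4,0,0],0.5]
    - [[0,0,0],[0.3,0,0],0.5]
    - [[0,0,0],[0.2,0,0],0.5]
    - [[0,0,0],[0.2,0,0],0.5]
    - [[0,0,0],[0,0,0],0.5]
    - [[0,0,0],[0,0,0],0.5]

```text
clock: 6.48
tool_pos: [0.4521, -0.0279, 0.0767]
eef_rot: [0.022, 0.707, -0.022, 0.707]
contact_force: [0.5, 0.3, -4.7]
opening: 0.151
```

drive_tool:
  deltas:
    - [[0,0,0],[0.2,0,0],0.5]
    - [[0,0,0],[0.1,0,0],0.5]
    - [[0,0,0],[0,0,0],0.5]

```text
clock: 6.73
tool_pos: [0.4523, -0.0279, 0.075]
eef_rot: [0.022, 0.706, -0.022, 0.708]
contact_force: [-1.6, 0.2, 12.3]
opening: 0.154
```

drive_tool:
  deltas:
    - [[0,0,0],[0.1,0,0],0.5]
    - [[0,0,0],[0.1,0,0],0.5]
    - [[0,0,0],[0.1,0,0],0.5]
    - [[0,0,0],[0,0,0],0.5]

```text
clock: 7.07
tool_pos: [0.4524, -0.028, 0.0747]
eef_rot: [0.022, 0.705, -0.022, 0.709]
contact_force: [-6.3, 1.2, 48.8]
opening: 0.156
```

It touched down at TCP 0.0755, so only the fingertips were holding. I'll open, go down and regrip, this time waiting for the fingers to close.

drive_tool:
  deltas:
    - [[0,0,0],[-0.4,0,0],0.5]
    - [[0,0,0],[0,0,0],4]
    - [[0,0,0],[0,0,0],4]
    - [[0,0,0],[0,0,0],4]
    - [[0,0,0],[0,0,0],4]
    - [[0,0,0],[0,0,0],4]
    - [[0,0,0],[0.8,0,0],4]
    - [[0,0,0],[0.8,0,0],4]
    - [[0,0,0],[0.8,0,0],4]
    - [[0,0,0],[0,0,0],4]
    - [[0,0,0],[0,0,0],4]

```text
clock: 7.98
tool_pos: [0.4514, -0.0278, 0.0497]
eef_rot: [0.022, 0.707, -0.022, 0.706]
contact_force: [0.5, -0.1, 0.1]
opening: 0.455
```

```bash
python3 -c "
from h import *
need(.4520,-.028,.044,-.0625)"
```

```text
turn [ 0.03 -0.11  0.03] shift before [ 0.57 -0.01  0.06] after [ 0.57 -0.01  0.06]
t 7.9833 pos [ 0.4514 -0.0278  0.0497] F [ 0.5 -0.1  0.1] open 0.455 q [-0.01  0.87 -0.06  2.21  0.62  0.07  0.85]
```

drive_tool:
  deltas:
    - [[0,0,0],[0.3,0,0],4]
    - [[0,0,0],[0,0,0],0.5]
    - [[0,0,0],[0,0,0],0.5]
    - [[0,0,0],[0,0,0],0.5]
    - [[0,0,0],[0,0,0],0.5]
    - [[0,0,0],[0,0,0],0.5]
    - [[0,0,0],[0,0,0],0.5]
    - [[0,0,0],[0,0,0],0.5]
    - [[0,0,0],[0,0,0],0.5]
    - [[0,0,0],[0,0,0],0.5]
  force: 50

```text
clock: 8.82
tool_pos: [0.4521, -0.0279, 0.0478]
eef_rot: [0.022, 0.707, -0.022, 0.707]
contact_force: [-0.6, 1.3, 4.0]
opening: 0.154
```

drive_tool:
  deltas:
    - [[0,0,0],[-0.5,0,0],0.5]
    - [[0,0,0],[-1.5,0,0],0.5]
    - [[0,0,0],[-2,0,0],0.5]
    - [[0,0,0],[-2,0,0],0.5]
    - [[0,0,0],[-2,0,0],0.5]
    - [[0,0,0],[-2,0,0],0.5]
    - [[0,0,0],[-2,0,0],0.5]
    - [[0,0,0],[-2,0,0],0.5]
    - [[0,0,0],[-2,0,0],0.5]
    - [[0,0,0],[0,0,0],0.5]
    - [[0,0,0],[0,0,0],0.5]

```text
clock: 9.73
tool_pos: [0.4519, -0.0282, 0.2077]
eef_rot: [0.022, 0.706, -0.022, 0.707]
contact_force: [0.1, -0.4, -5.5]
opening: 0.157
```

```bash
python3 -c "
from h import *
need(.4783,-.319,.21,.118)"
```

```text
turn [-1.038e+01  6.000e-02  1.000e-02] shift before [ -0.22 -28.85   4.47] after [ -0.23 -29.18  -0.8 ]
t 9.7333 pos [ 0.4519 -0.0282  0.2077] F [ 0.1 -0.4 -5.5] open 0.157 q [ 0.23  0.57 -0.42  2.11  0.43  0.55  1.01]
```

drive_tool:
  deltas:
    - [[-2.6,0,0],[0,0,0],0.5]
    - [[-2.6,0,0],[0,0,0],0.5]
    - [[-2.6,0,0],[0,0,0],0.5]
    - [[-2.6,0,0],[0,0,0],0.5]
    - [[0,0,0],[0,-1,0],0.5]
    - [[0,0,0],[0,-2,0],0.5]
    - [[0,0,0],[0,-2,0],0.5]
    - [[0,0,0],[0,-2,-0.1],0.5]
    - [[0,0,0],[0,-2,-0.1],0.5]
    - [[0,0,0],[0,-2,-0.1],0.5]
    - [[0,0,0],[0,-2,-0.1],0.5]
    - [[0,0,0],[0,-2,-0.1],0.5]

```text
clock: 10.73
tool_pos: [0.4634, -0.1793, 0.206]
eef_rot: [-0.041, 0.707, 0.041, 0.705]
contact_force: [0.1, -0.4, -4.0]
opening: 0.155
```

drive_tool:
  deltas:
    - [[0,0,0],[0,-2,-0.1],0.5]
    - [[0,0,0],[0,-2,-0.1],0.5]
    - [[0,0,0],[0,-2,-0.1],0.5]
    - [[0,0,0],[0,-2,0],0.5]
    - [[0,0,0],[0,-2,0],0.5]
    - [[0,0,0],[0,-2,0],0.5]
    - [[0,0,0],[0,-1.5,0],0.5]
    - [[0,0,0],[0,-0.7,0],0.5]
    - [[0,0,0],[0,0,0],0.5]
    - [[0,0,0],[0,0,0],0.5]
    - [[0,0,0],[0,0,0],0.5]

```text
clock: 11.65
tool_pos: [0.4784, -0.3171, 0.207]
eef_rot: [-0.042, 0.706, 0.043, 0.705]
contact_force: [-0.0, -0.1, -5.1]
opening: 0.152
```

```bash
python3 - <<'E'
from h import *
import cv2
need(.4783,-.319,.19,.118)
a=r.snapshot("side")["color"][170:340,240:420,::-1]; cv2.imwrite("pics/s3.png",cv2.resize(a,None,fx=3.5,fy=3.5,interpolation=cv2.INTER_CUBIC))
a=r.snapshot("top")["color"][140:260,360:490,::-1]; cv2.imwrite("pics/t3.png",cv2.resize(a,None,fx=4.5,fy=4.5,interpolation=cv2.INTER_CUBIC))
E
```

```text
turn [ 0.14 -0.05 -0.11] shift before [ 1.7  -0.19 -0.03] after [ 1.7  -0.19 -0.03]
t 11.65 pos [ 0.4784 -0.3171  0.207 ] F [-0.  -0.1 -5.1] open 0.152 q [ 0.82  0.72 -0.54  1.75  0.49  0.8   1.73]
```

View pics/s3.png

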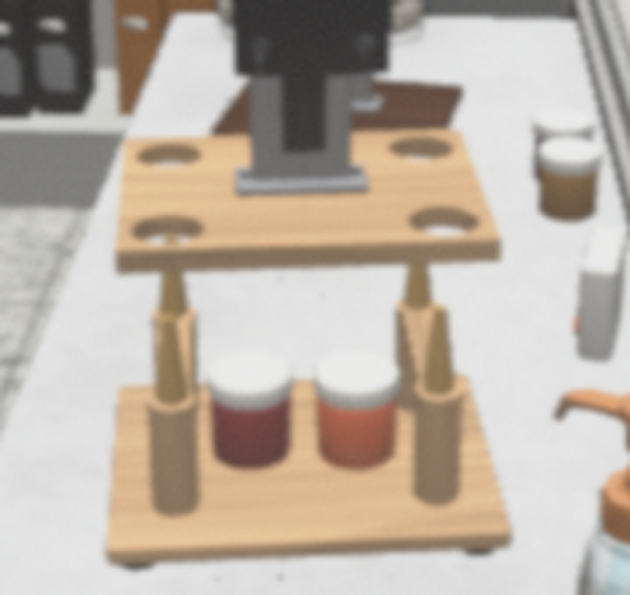

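View pics/t3.png

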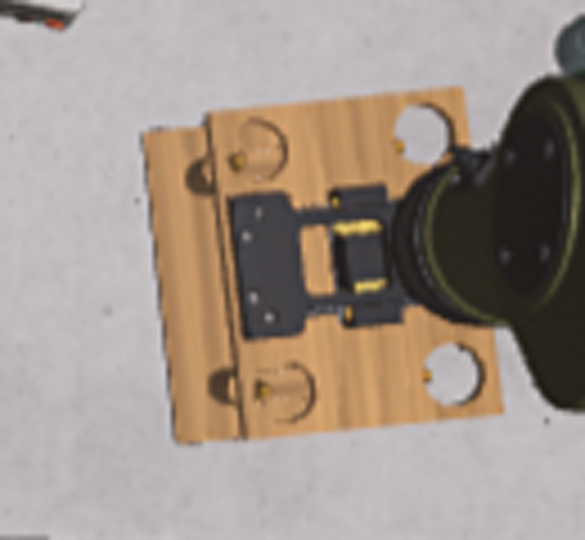

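The side view shows the board level above the posts, with holes at (169,154), (421,149), (167,229) and (444,221). The top view shows the holes at (259,150), (422,134), (285,392) and (455,374), and all four brass tips visible through them. I'll fit the board's pose against the stand.

```bash
python3 - <<'E'
from h import *
S=r.snapshot("side");T=r.snapshot("top")
s=(np.array([[421,149],[444,221],[169,154],[167,229],[463,130],[499,240],[122,140],[116,256]])+.5)/3.5-.5+[240,170]
t=(np.array([[259,150],[422,134],[285,392],[455,374],[208,113],[463,86],[241,437],[502,411]])+.5)/4.5-.5+[360,140]
L=np.array([[66,46],[66,-46],[-66,46],[-66,-46],[90,70],[90,-70],[-90,70],[-90,-70]])/1000
def f(p):
    P=np.c_[L,np.zeros(8)]@Ro.from_rotvec([p[4],p[5],0]).as_matrix().T
    Q=place(p,P); Q[:,2]+=p[3]; return np.r_[(proj(S,Q)-s).ravel(),(proj(T,Q)-t).ravel()]
o=least_squares(f,[.478,-.32,.118,.17,0,0],loss="soft_l1"); print(o.x.round(4),f(o.x).round(1)); print(r.get_state()["tool_pos"])
print("underside",o.x[3]-.012)
E
```

```text
[ 0.4787 -0.3169  0.1176  0.1698  0.0062 -0.0022] [ 0.1 -0.3  0.  -0.   0.2  0.5  0.2  0.4 -0.8 -0.1  0.8  0.2  0.9 -0.1
 -0.3 -0.6 -0.5  0.2  0.5  0.  -0.2 -0.1 -0.5  0.2  0.1 -0.3 -0.1  0.1
  0.9  0.7  0.1  0.8]
[ 0.47874385 -0.31778463  0.20766936]
underside 0.15782821272579867
```

drive_tool:
  deltas:
    - [[0,0,0],[0,-0.1,0],0.5]
    - [[0,0,0],[0.5,0,0],0.5]
    - [[0,0,0],[1,0,0],0.5]
    - [[0,0,0],[1,0,0],0.5]
    - [[0,0,0],[1,0,0],0.5]
    - [[0,0,0],[1,0,0],0.5]
    - [[0,0,0],[1,0,0],0.5]
    - [[0,0,0],[0.8,0,0],0.5]
    - [[0,0,0],[0.5,0,0],0.5]
    - [[0,0,0],[0,0,0],0.5]
    - [[0,0,0],[0,0,0],0.5]

```text
clock: 12.77
tool_pos: [0.4789, -0.3197, 0.1394]
eef_rot: [-0.042, 0.706, 0.042, 0.706]
contact_force: [1.0, -0.1, -3.8]
opening: 0.153
```

```bash
python3 -c "
from h import *
need(.4781,-.319,.1278,.118)"
```

```text
turn [ 0.05 -0.   -0.01] shift before [ 1.16  0.08 -0.07] after [ 1.16  0.08 -0.07]
t 12.7667 pos [ 0.4789 -0.3197  0.1394] F [ 1.  -0.1 -3.8] open 0.153 q [ 0.78  0.81 -0.47  1.8   0.57  0.66  1.67]
```

drive_tool:
  deltas:
    - [[0,0,0],[0.3,0,0],0.5]
    - [[0,0,0],[0.3,0,0],0.5]
    - [[0,0,0],[0.2,0,0],0.5]
    - [[0,0,0],[0.2,0,0],0.5]
    - [[0,0,0],[0,0,0],0.5]
    - [[0,0,0],[0,0,0],0.5]

```text
clock: 13.27
tool_pos: [0.4787, -0.3197, 0.1295]
eef_rot: [-0.042, 0.706, 0.042, 0.706]
contact_force: [-0.4, -0.6, -4.2]
opening: 0.151
```

drive_tool:
  deltas:
    - [[0,0,0],[0.1,0,0],0.5]
    - [[0,0,0],[0.1,0,0],0.5]
    - [[0,0,0],[0,0,0],0.5]

```text
clock: 13.52
tool_pos: [0.4789, -0.3198, 0.1279]
eef_rot: [-0.042, 0.706, 0.042, 0.706]
contact_force: [-0.5, 0.2, -2.4]
opening: 0.152
```

drive_tool:
  deltas:
    - [[0,0,0],[0.1,0,0],0.5]
    - [[0,0,0],[0,0,0],0.5]

```text
clock: 13.68
tool_pos: [0.4789, -0.3198, 0.1278]
eef_rot: [-0.042, 0.706, 0.042, 0.706]
contact_force: [-3.5, -0.1, 6.2]
opening: 0.153
```

It's seated, with the force changed to +6 N. I'll release and rise.

drive_tool:
  deltas:
    - [[0,0,0],[0,0,0],5]
    - [[0,0,0],[0,0,0],5]
    - [[0,0,0],[0,0,0],5]
    - [[0,0,0],[0,0,0],5]
    - [[0,0,0],[0,0,0],5]
    - [[0,0,0],[0,0,0],5]
    - [[0,0,0],[0,0,0],5]
    - [[0,0,0],[-0.5,0,0],5]
    - [[0,0,0],[-1,0,0],5]
    - [[0,0,0],[-1.5,0,0],5]
    - [[0,0,0],[-1.5,0,0],5]
    - [[0,0,0],[-1.5,0,0],5]

```text
clock: 14.68
tool_pos: [0.4789, -0.3197, 0.1881]
eef_rot: [-0.042, 0.706, 0.042, 0.706]
contact_force: [-0.5, -0.1, -0.0]
opening: 0.569
```

drive_tool:
  deltas:
    - [[0,0,0],[-2,0,0],5]
    - [[0,0,0],[-2,0,0],5]
    - [[0,0,0],[-2,0,0],5]
    - [[0,0,0],[-2,0,0],5]
    - [[0,0,0],[0,0,0],5]
    - [[0,0,0],[0,0,0],5]

```text
clock: 15.18
tool_pos: [0.4794, -0.32, 0.2683]
eef_rot: [-0.043, 0.705, 0.041, 0.707]
contact_force: [-0.9, -0.4, -0.4]
opening: 0.571
```

```bash
python3 - <<'E'
from h import *
import cv2
a=r.snapshot("side")["color"][140:340,230:420,::-1]; cv2.imwrite("pics/s4.png",cv2.resize(a,None,fx=3,fy=3,interpolation=cv2.INTER_CUBIC))
E
```

```text
(no output)
```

View pics/s4.png

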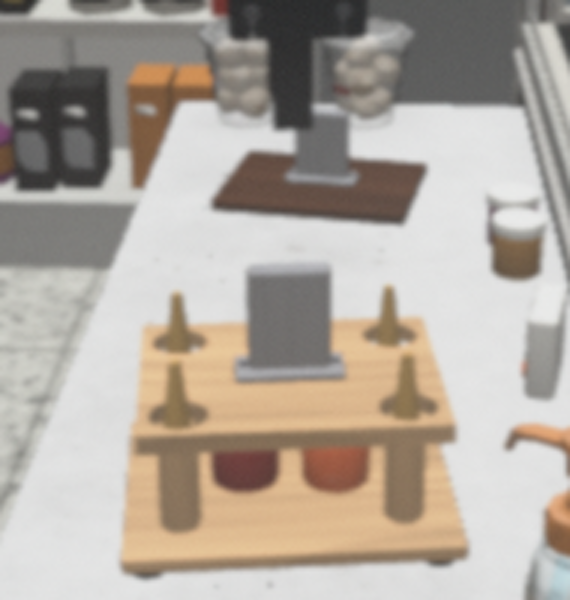

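The board lies flat. All four brass tips stand up through their holes, at (177,330), (388,320), (176,400) and (407,390). The gripper is clear and the dark board hasn't moved, so I'm handing in.

```bash
python3 -c "
from plant import r
print(r.finish_job())"
```

```text
the job is handed in; nothing more can be done
None
```

The light board is on the stand and the job is handed in at about 15 s of the 42 s allowed; the hand-in gives no verdict.

**What I did:** I found both boards and the stand in the two cameras and gripped the light board by its handle. I carried it over the posts, lowered it until the wrist force showed contact (about +6 N), then let go and backed off.

**Mishap:** The first grasp lifted before the fingers had finished closing, so they held only the top of the handle. I set the board back where it came from and gripped it again lower. That touchdown pushed with about 49 N at the wrist, through the fingertips and below the 120 N wrist limit.

**Last checks:**
- **Before lowering:** the fitted position over the stand was off by about 2 mm, tilted under 0.5°, with the long sides aligned within about 0.1°. I shifted it 1 mm to correct.
- **After release:** the side picture shows the board flat with all four brass ends up through their holes, the gripper clear, and the dark board where it was by eye. I did not fit positions again after release, and no check failed.

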